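# Hold the long colour standard in the photometer's light path

## Robot

A 6-joint arm with a two-finger parallel gripper is mounted at the origin on the work surface. World frame = base frame: x ahead of the robot, y to its left, z up, the work surface at z = 0. Lengths are in mm, angles in rad, forces in N, time in s.
With the tool pointing down it reaches from about 325 to 850 mm from the base axis. Payload 4.4 kg.
Tool frame: the origin (TCP) lies on the centre line of the jaws, within the pads' length; the fingertips stand 8 mm ahead of it and the grasp point (between the pads) lies 11 mm behind it; z points along the fingers, y is the direction in which the jaws open and shut (so a half turn about z gives the same grasp; the last joint's range is limited). The gripper opens to 94 mm and grips with 3 to 60 N. Pads are 16 mm wide; open, the fingers measure 119 mm over their backs; the gripper's body (75 mm by 177 mm) begins 78 mm behind the grasp point.
Start: joints at [-0.15, 0.207, 1.542, -0, 1.393, -0.15], TCP at [575.002, -0.012, 213.447] pointing down, gripper open.
Joint ranges: [-2.73, 2.73], [-0.86, 2.22], [0.23, 2.46], [-1.11, 4.25], [0.08, 2.63], [-2.82, 2.82]. Speed limits (rad/s): [2.79, 2.79, 3.14, 3.14, 3.14, 3.14].

## Interface

Orientations are given as a rotation vector (axis times angle).
In Python, from workcell import telemetry, snapshot, order, spot_in, regions_of gives the robot as it stands.
- The arm moves only by the tool step_arm, never from a script. Its argument "plan" is a list of rows, each an object of numbers: "dx", "dy", "dz": the shift along the tool's x, y, z each as a share of 400 mm, from -1 to 1; "rx", "ry", "rz": the turn, a rotation vector about the tool's x, y, z each as a share of 180 degrees, from -1 to 1; "grip": the closure, from 0 (fully open) to 1 (shut). In form: [{"dx": .., "dy": .., "dz": .., "rx": .., "ry": .., "rz": .., "grip": ..}, ...]. A call has 1 to 20 rows; each row is the pose to reach, as a shift and turn from the pose commanded when the call began, along the tool's axes at that moment, turning the shorter way round; what a row does not reach only later rows make up. A row lasts 1/8 s, in which the tool goes at most 62.5 mm and 10.7 degrees, less where a joint would pass 70% of its speed; a pose out of reach is approached as far as the arm can. A call with a number of a shift or a turn outside -1 to 1 is refused whole. A call with a gripper value outside its range is refused whole. The fingers move at their own pace and stop on an object; "squeeze" is the grip in N (left out, the last holds). Time passes only in rows, so rows that repeat a pose let the fingers close. It gives the time, the measured TCP pose, the force and the opening at its end, in the units of the state.
- telemetry.sense(): the state, without advancing time (a new reading comes with each control period).
- snapshot(name): name is "scene" or "side" or "wrist"; returns a dict with "color" (400x640x3 uint8, red, green, blue), "range_z" (400x640 float32, mm along the optical axis (not along the pixel's ray), 0 where there is no reading), "K" (3x3 intrinsics, pixels), "rvec" (rotation vector, rad) and "tvec" (3), from world to camera coordinates, as OpenCV has them; the wrist camera has in their place "tool_from_camera" (4x4, takes a point from camera to tool coordinates, whose origin is the TCP and whose axes are the flange's). Camera axes: x right, y down, z forward; pixel columns grow to the right and rows downward; lengths in mm; the calibration is good to about 2 mm. A picture is of the moment at which its call begins: read the wrist's pose just before it.
- order.sign_off(): hands the job in, once; it reports no verdict.
Trained networks look in the newest picture that a camera, given by its name, has taken for a name from the list of things; names that differ only in an ending like _2 or _b are one class to them, and where a whole thing is asked for, a point or a joint stands for the part that bears it (a point fixed in the world has none). Each returns a list of dicts, best first, with "conf" (0 to 1); they miss things now and then, are a little off and sometimes report something else, mostly with a low value. They report only what shows in the picture. A call takes as long as a camera call. They do not tell look-alikes from the thing itself.
- spot_in(camera, query): "rect" ([left, top, right, bottom] in pixels, round what is visible of it).
- regions_of(camera, query): "mask" (400x640 bool, what is visible of it) and "rect" ([left, top, right, bottom] in pixels, round what is visible of it).
The state is a dict: "clock": time; "joint_pos": joint angles; "joint_vel": joint speeds; "tau": joint torques, N m; "position": TCP position; "eef_rot": TCP orientation; "contact_force": force on the tool from outside, world axes, zero at the start; "wrist_torque": the same for the moment, N m; "grip_width": finger opening in mm.
Only numpy, scipy, OpenCV 4.12 (cv2) and the standard library are available. Lean on these libraries where they do the work, as an engineer would, in place of code of your own. Each camera call takes 0.05 s, during which the arm holds its last target. There are 200 camera calls.

## Task

Two glass colour standards left out on the bench look alike but differ in length: first stand the shorter one in a free pocket of the row that already holds a short one, and let it go. Then pick up the longer one and finish while still holding it, upright and steady, in the light path midway between the photometer's lamp and sensor, with the beam passing square through its clear faces at the middle of the amber band. Grip both only by their frosted faces, never touch the clear ones, do not tip either over or bump the photometer with the glass, and leave the stored standards and the drink cans alone.

Things in the scene. Friction and masses are not known exactly. Their poses are not given: they have to be found in the camera images.
- short_center (a point): Glass block standing upright, 24 mm (x) by 20 mm (y) by 55 mm tall. The faces looking along its x are frosted white: the only ones to grip, 24 mm apart. The faces looking along its y are clear, with an amber band 10 to 34 mm above the foot. This is the stray short standard (about 60 g); the point is its centre, half-way up (27.5 mm above its foot).
- long_center (a point): Glass block standing upright, 24 mm (x) by 20 mm (y) by 75 mm tall. The faces looking along its x are frosted white: the only ones to grip, 24 mm apart. The faces looking along its y are clear, with an amber band 10 to 34 mm above the foot. This is the stray long standard (about 85 g); the point is its centre, half-way up (37.5 mm above its foot).
- long_amber (a point): Centre of the long standard's amber band, 22 mm above its foot, on its upright axis, with the axes of the block.
- short: The stray short standard again, with its origin at the centre of its foot.
- long: The stray long standard again, with its origin at the centre of its foot.
- short_glass: The clear part of the stray short standard (not to be touched by the fingers): same origin and axes as the block.
- long_glass: The clear part of the stray long standard (not to be touched by the fingers): same origin and axes as the block.
- short_row: Fixed blue rack, 50 mm (x) by 140 mm (y) by 20 mm high, origin at the centre of its underside. Three pockets in a row along its y, 45 mm apart, 30 mm (x) by 26 mm (y), 12 mm deep (a seated foot is 8 mm above the bench). Blocks go in upright, frosted faces looking along the rack's x. Pocket y = -45 mm holds the stored short; two are free. The two racks may swap places.
- short_row_hole1 (a point): Middle pocket of the short row, free: centre of its mouth, 20 mm above the bench.
- short_row_hole2 (a point): End pocket of the short row (y = +45 mm), free: centre of its mouth, 20 mm above the bench.
- long_row: Fixed rack of the same shape and colour for long standards; its pocket at y = -45 mm holds the stored long standard. Nothing is to be put in it.
- stored_short: Short standard stored in the short row (bystander), like the stray one; origin at the centre of its foot.
- stored_long: Long standard stored in the long row (bystander), like the stray one; origin at the centre of its foot.
- photometer: Fixed, origin at the centre of its underside: base 80 mm (x) by 210 mm (y) by 18 mm high, black lamp housing at its -y end, white sensor housing at its +y end, each 64 mm (x) by 60 mm (y), top 115 mm above the bench. The gap between them is 80 mm along y, open above and on both x sides. The beam runs along its y.
- beam (a point): Middle of the light path, half-way between lamp and sensor, 90 mm above the bench, drawn as a thin yellow ray 6 mm thick; its y axis runs along the beam.
- can_a: Slim red drink can (bystander), 53 mm across, 135 mm tall, origin at the centre of its foot.
- can_b: Another slim red drink can (bystander), same size, origin at the centre of its foot.
There are look-alikes about, which are no part of the job. What is shaped like the long but blue or yellow is not meant.

How it is judged (in metres and radians):
On the way, in this order (a step that is already met when the one before it is completed fails the run):
1. the short standard stands seated and released in the short row (x of short_center in the frame of short_row between -0.006 and 0.006 m and y of short_center in the frame of short_row between -0.055 and 0.055 m and z of short_center in the frame of short_row below 0.0395 m and angle between short_center's own z axis and vertical below 0.1 rad and contact force between short and the fingers below 0.1 N and linear speed of short below 0.02 m/s), for 0.2 s.
2. the long standard is lifted clear of the bench in the fingers (height (world z) of long above 0.03 m and contact force between the fingers and long above 1 N), for 0.2 s.
At the end, for the whole second after the job is handed in: Short standard seated (6 mm, 0.1 rad) in the short row, untouched. Long one held by the fingers, still, upright (0.12 rad), clear faces square to the beam (0.14 rad), amber middle within 6 mm sideways, 9 mm in height, 18 mm along the beam of its middle, not touching the photometer (x of long_amber in the frame of beam between -0.006 and 0.006 m and y of long_amber in the frame of beam between -0.018 and 0.018 m and z of long_amber in the frame of beam between -0.009 and 0.009 m and angle between the y axis of long and the y axis of beam, either way round below 0.14 rad and angle between long_amber's own z axis and vertical below 0.12 rad and linear speed of long below 0.02 m/s and contact force between the fingers and long above 1 N and contact force between long and photometer below 0.1 N and x of short_center in the frame of short_row between -0.006 and 0.006 m and y of short_center in the frame of short_row between -0.055 and 0.055 m and z of short_center in the frame of short_row below 0.0395 m and angle between short_center's own z axis and vertical below 0.1 rad and contact force between short and the fingers below 0.1 N); the arm keeps its last pose, push and grip.
It fails at once if a finger touches a clear face (contact force between the fingers and short_glass above 1 N or contact force between the fingers and long_glass above 1 N).
It fails at once if a stray standard is tipped over (angle between any of short, long's own z axis and vertical above 0.6 rad).
It fails at once if the glass is bumped against the photometer (contact force between long and photometer above 3 N).
It fails at once if a stored standard is disturbed (distance of any of stored_short, stored_long from where it was at the start of the episode above 0.012 m).
It fails at once if a drink can is pushed or knocked over ((distance of can_a from where it was at the start of the episode above 0.03 m or angle between can_a's own z axis and vertical above 0.4 rad) or (distance of can_b from where it was at the start of the episode above 0.03 m or angle between can_b's own z axis and vertical above 0.4 rad)).
It also fails if it takes over 54 s, if anything falls off the work surface, if the arm or the gripper's body presses on something with over 40 N, if the wrist force passes 120 N, or if a joint passes its speed limit or range.

## Working session

There is one attempt and no reset: what is moved stays moved. The work goes in short steps, Python scripts to look and compute and a tool call to move; the robot and the scene stay as the last step left them, time stands still between calls to the robot, and variables do not carry over. Pictures are saved under pics/ and viewed, about 8 in all and at most 12, crops included, and the job is handed in when it is done.

Besides the shell and the picture viewer there is one more tool, called by a JSON object that holds its "op" and its "data". step_arm: Moves the arm, as the interface text tells. Shift numbers are shares of 400 mm and turn numbers shares of 180 degrees, none past 1 either way. Its arguments: {"type":"object","properties":{"plan":{"type":"array"},"squeeze":{"type":"number"}},"required":["plan"]}

```bash
mkdir -p pics; ls
cat > h.py <<'E'
import numpy as np, cv2
from workcell import telemetry, snapshot, order, spot_in, regions_of
def world_pts(s):
    z=s["range_z"].astype(float);K=s["K"]
    v,u=np.mgrid[0:z.shape[0],0:z.shape[1]]
    P=np.dstack([(u-K[0,2])/K[0,0]*z,(v-K[1,2])/K[1,1]*z,z])
    if "rvec" in s:
        R=cv2.Rodrigues(np.array(s["rvec"],float))[0];return (P-np.array(s["tvec"]).ravel())@R
    T=np.array(s["tool_from_camera"]);st=s["st"]
    P=P@T[:3,:3].T+T[:3,3]
    R=cv2.Rodrigues(np.array(st["eef_rot"],float))[0];return P@R.T+np.array(st["position"])
def snap(n):
    st=telemetry.sense();s=snapshot(n);s["st"]=st;s["P"]=world_pts(s);return s
def save(im,name):cv2.imwrite("pics/"+name,cv2.cvtColor(np.ascontiguousarray(im),cv2.COLOR_RGB2BGR))
E
python3 - <<'E'
from h import *
print(telemetry.sense())
for n in ("scene","side"):
    s=snap(n);save(s["color"],n+"0.png");np.savez(n+"0.npz",c=s["color"],P=s["P"],z=s["range_z"],K=s["K"],rvec=s["rvec"],tvec=s["tvec"])
    P=s["P"]
    print(n, s["K"][0,0], "cam at",(-cv2.Rodrigues(np.array(s["rvec"],float))[0].T@np.array(s["tvec"]).ravel()).round())
    for q in ("short","long","short_row","long_row","stored_short","stored_long","photometer","can_a"):
        for d in regions_of(n,q):
            m=d["mask"]&(s["range_z"]>0); p=P[m]
            if len(p): print(q,round(d["conf"],2),np.array(d["rect"]).round().tolist(),"med",np.median(p,0).round(),"min",np.percentile(p,3,0).round(),"max",np.percentile(p,97,0).round())
E
```

```text
pics
{'clock': 0.0, 'joint_pos': array([-1.50486573e-01,  2.07416995e-01,  1.54290790e+00, -3.13863302e-05,
        1.39345503e+00, -1.50500202e-01]), 'joint_vel': array([-1.87020626e-03, -8.20403126e-04,  1.01784002e-03, -2.09956427e-03,
       -3.64426966e-06,  1.43887984e-05]), 'tau': array([-8.39226868e-05, -3.70882022e+01, -2.81415099e+01,  6.96549774e-02,
        3.60915181e-02, -1.71865345e-04]), 'position': array([5.74241761e+02, 1.00948060e-01, 2.12314311e+02]), 'eef_rot': array([-2.22018738e+00, -2.22023001e+00,  2.07566295e-03]), 'contact_force': array([ 0.73229994,  0.28206515, -0.62185082]), 'wrist_torque': array([0.08185396, 0.02175651, 0.00016409]), 'grip_width': 94.06505578002546}
scene 519.3909838081654 cam at [1514. -108. 1053.]
short 0.65 [333.0, 177.0, 338.0, 195.0] med [454.   9.  28.] min [442.   3.   3.] max [458.  18.  57.]
long 0.82 [367.0, 220.0, 383.0, 248.0] med [650.  94.  47.] min [629.  83.   2.] max [658. 109.  77.]
long_row 0.64 [407.0, 171.0, 461.0, 194.0] med [442. 306.  16.] min [402. 231.  -2.] max [465. 367.  23.]
stored_short 0.6 [411.0, 213.0, 
[... 1263 characters left out ...]
 [404. 237.   3.] max [457. 368.  22.]
stored_short 0.87 [221.0, 245.0, 236.0, 274.0] med [606. 221.  45.] min [601. 205.  16.] max [626. 226.  64.]
stored_long 0.87 [270.0, 279.0, 292.0, 319.0] med [422. 260.  55.] min [415. 245.  15.] max [441. 264.  84.]
photometer 0.62 [334.0, 139.0, 392.0, 210.0] med [ 576. -209.   66.] min [ 553. -352.    6.] max [ 622. -157.  117.]
photometer 0.15 [342.0, 228.0, 358.0, 260.0] med [435.  17.  33.] min [427.   4.   4.] max [453.  22.  57.]
can_a 0.77 [438.0, 149.0, 466.0, 205.0] med [ 386. -335.   76.] min [ 367. -526.    1.] max [ 485. -326.  137.]
can_a 0.67 [269.0, 148.0, 287.0, 202.0] med [743. -73.  82.] min [ 732. -103.   12.] max [774. -62. 137.]
```

Run:
```python
from h import *
a=np.load("scene0.npz")["c"];b=np.load("side0.npz")["c"]
A=cv2.resize(a[140:300,170:480],None,fx=2.58,fy=2.58,interpolation=cv2.INTER_CUBIC)
save(A[:, :800],"c1.png")
B=cv2.resize(b[130:370,170:490],None,fx=2.5,fy=2.5,interpolation=cv2.INTER_CUBIC);save(B,"c2.png")
```

```text
(no output)
```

View pics/c1.png

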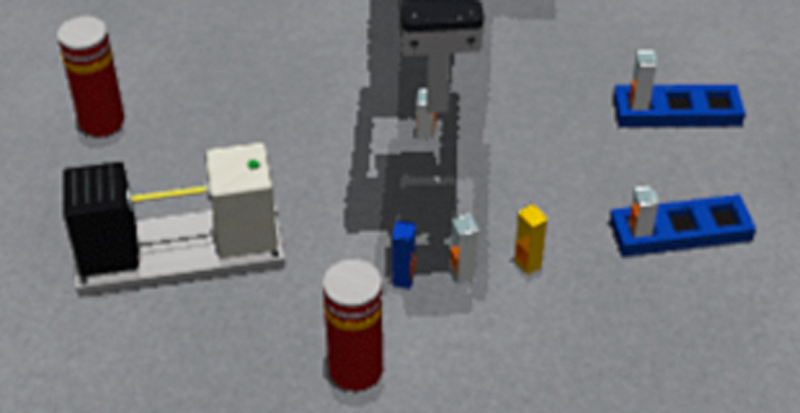

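View pics/c2.png

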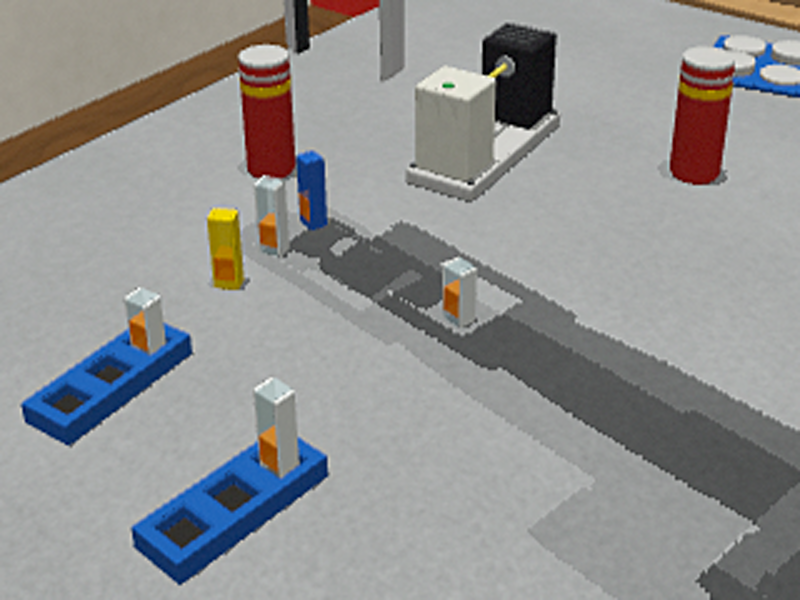

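The frames show two racks: the far one holds the short standard (top about 63 mm), the near one the long (about 83 mm). Candidates for the long (side crop): blue (312,190), clear (270,215) and yellow (225,245). The clear glass one is meant, because blue and yellow are excluded. The short is at (458,290). Next I fit poses from the fused clouds.

```bash
cat > fit.py <<'E'
from h import *
from scipy.optimize import least_squares
def sdf(p,q,hx,hy):
    c,s=np.cos(q[2]),np.sin(q[2]);d=(p[:,:2]-q[:2])@np.array([[c,-s],[s,c]])
    e=np.abs(d)-[hx,hy];return np.linalg.norm(np.maximum(e,0),axis=1)+np.minimum(e.max(1),0)
def fit(p,q0,hx,hy):
    best=None
    for y in (-.35,0,.35):
        r=least_squares(lambda q:sdf(p,q,hx,hy),[q0[0],q0[1],y],loss="soft_l1",f_scale=2.)
        if best is None or r.cost<best.cost:best=r
    return best.x,np.median(np.abs(sdf(p,best.x,hx,hy)))
def sel(p,x0,y0,rx,ry,z0,z1):
    return p[(abs(p[:,0]-x0)<rx)&(abs(p[:,1]-y0)<ry)&(p[:,2]>z0)&(p[:,2]<z1)]
E
python3 - <<'E'
from fit import *
cl={n:(lambda d:d["P"][d["z"]>0].reshape(-1,3))(np.load(n+"0.npz")) for n in("scene","side")}
cl["both"]=np.vstack([cl["scene"],cl["side"]])
J=[("short",441,12,26,26,6,51,12,10),("long",648,33,26,24,6,70,12,10),("stS",616,216,20,20,26,58,12,10),("stL",430,254,20,20,26,78,12,10),
("rowS",612,262,45,85,4,16,25,70),("rowL",432,300,45,85,4,16,25,70),("lampS",600,-185,60,50,30,110,32,30),("sens?",600,-325,60,45,30,110,32,30)]
for n,x,y,rx,ry,z0,z1,hx,hy in J:
    for k in cl:
        p=sel(cl[k],x,y,rx,ry,z0,z1)
        if len(p)<8: continue
        q,m=fit(p,(x,y),hx,hy);print(n,k,len(p),q.round(3),"res",round(m,1),"zmax",np.percentile(sel(cl[k],x,y,rx,ry,-5,200)[:,2],98).round(1))
E
```

```text
short scene 78 [ 4.42137e+02  1.11320e+01 -3.26000e-01] res 1.1 zmax 56.3
short side 230 [ 4.40657e+02  9.05900e+00 -1.75000e-01] res 0.7 zmax 56.5
short both 308 [ 4.40973e+02  9.13400e+00 -1.86000e-01] res 0.9 zmax 56.5
long scene 155 [6.48982e+02 2.88030e+01 2.85000e-01] res 0.7 zmax 77.1
long side 287 [6.47747e+02 2.61370e+01 2.31000e-01] res 0.9 zmax 76.2
long both 442 [6.48402e+02 2.68440e+01 2.38000e-01] res 1.2 zmax 76.5
stS scene 84 [6.15292e+02 2.16796e+02 1.58000e-01] res 0.9 zmax 64.6
stS side 184 [6.14428e+02 2.14657e+02 5.20000e-02] res 0.7 zmax 64.5
stS both 268 [6.14738e+02 2.15090e+02 6.00000e-02] res 0.9 zmax 64.5
stL scene 115 [4.30791e+02 2.55179e+02 2.00000e-03] res 0.9 zmax 85.1
stL side 367 [ 4.28981e+02  2.52710e+02 -5.10000e-02] res 0.5 zmax 84.5
stL both 482 [ 4.29359e+02  2.52891e+02 -7.10000e-02] res 0.7 zmax 84.6
rowS scene 367 [ 6.17168e+02  2.59676e+02 -3.20000e-02] res 6.6 zmax 61.9
rowS side 567 [6.08327e+02 2.59296e+02 1.19000e-01] res 4.6 zmax 62.7
rowS both 934 [6.11195e+02 2.59528e+02 7.20000e-02] res 2.4 zmax 62.7
rowL scene 303 [ 4.35207e+02  2.88368e+02 -1.15000e-01] res 5.9 zmax 81.7
rowL side 751 [4.25763e+02 2.96637e+02 4.20000e-02] res 6.8 zmax 82.8
rowL both 1054 [ 4.31864e+02  2.96999e+02 -6.00000e-02] res 4.2 zmax 82.7
lampS scene 528 [ 5.91045e+02 -1.91266e+02  9.00000e-02] res 1.2 zmax 117.3
lampS side 889 [ 5.89885e+02 -1.91363e+02  9.50000e-02] res 1.0 zmax 116.8
lampS both 1417 [ 5.90531e+02 -1.91313e+02  9.10000e-02] res 1.1 zmax 117.0
sens? scene 589 [ 6.04328e+02 -3.27548e+02  1.01000e-01] res 1.1 zmax 117.7
sens? side 679 [ 6.0338e+02 -3.3052e+02  8.6000e-02] res 1.2 zmax 118.0
sens? both 1268 [ 6.04135e+02 -3.29884e+02  9.60000e-02] res 1.3 zmax 117.9
```

{"op": "step_arm", "data": {"plan": [{"dx":0.023,"dy":-0.335,"dz":0.04,"rz":0.057,"grip":0},{"dx":0.023,"dy":-0.335,"dz":0.04,"rz":0.057,"grip":0},{"dx":0.023,"dy":-0.335,"dz":0.04,"rz":0.057,"grip":0},{"dx":0.023,"dy":-0.335,"dz":0.04,"rz":0.057,"grip":0},{"dx":0.023,"dy":-0.335,"dz":0.04,"rz":0.057,"grip":0}], "squeeze": 15}}

```text
$.plan[0]: bad value
```

Run:
```python
from fit import *
s=snap("wrist");save(s["color"],"w1.png");print(s["st"]["position"],s["st"]["eef_rot"]);print(np.array(s["tool_from_camera"]).round(2),s["K"][0,0])
p=s["P"][s["range_z"]>0]
a=sel(p,441,9,30,30,49,62);b=sel(p,441,9,30,30,8,48)
for n,k in(("top",a),("sides",b)):
    print(n,len(k), np.median(k,0).round(1) if len(k) else 0)
if len(a)>30:
    r=cv2.minAreaRect(a[:,:2].astype(np.float32));print(r,a.mean(0))
if len(a)+len(b)>30:print(fit(np.vstack([a,b])if len(b) else a,(441,9),12,10))
```

```text
[ 5.74996596e+02 -1.04899290e-02  2.13466774e+02] [2.22141653e+00 2.22142352e+00 3.58918014e-07]
[[   0.     -0.96   -0.29   84.75]
 [   1.      0.     -0.     -0.  ]
 [   0.     -0.29    0.96 -171.64]
 [   0.      0.      0.      1.  ]] 298.59258045987593
top 406 [442.4  12.4  55.2]
sides 297 [451.7  18.1  29.6]
((441.6317138671875, 11.626432418823242), (20.16316032409668, 24.755502700805664), 79.21571350097656) [442.32552734  11.97346184  54.96428277]
(array([ 4.41123035e+02,  1.10661747e+01, -2.04300097e-01]), np.float64(0.5797639241940438))
```

View pics/w1.png

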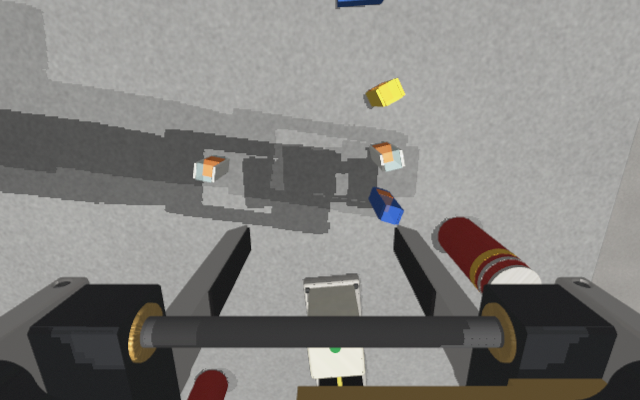

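The wrist view confirms the short at (209,169) and the clear long at (387,156), between yellow (385,93) and blue (386,206). The move was refused, probably because rx and ry were missing. I'll resend it with every key.

{"op": "step_arm", "data": {"plan": [{"dx":0.028,"dy":-0.335,"dz":0.15,"rx":0.0,"ry":0.0,"rz":0.06,"grip":0.0},{"dx":0.028,"dy":-0.335,"dz":0.15,"rx":0.0,"ry":0.0,"rz":0.06,"grip":0.0},{"dx":0.028,"dy":-0.335,"dz":0.15,"rx":0.0,"ry":0.0,"rz":0.06,"grip":0.0},{"dx":0.028,"dy":-0.335,"dz":0.15,"rx":0.0,"ry":0.0,"rz":0.06,"grip":0.0},{"dx":0.028,"dy":-0.335,"dz":0.15,"rx":0.0,"ry":0.0,"rz":0.06,"grip":0.0}], "squeeze": 15}}

```text
clock: 1.58
position: [443.0, 10.8, 154.8]
eef_rot: [2.419, 2.001, 0.003]
contact_force: [0.3, -0.2, 0.1]
grip_width: 94.2
```

```bash
cat > wl.py <<'E'
from fit import *
import sys
def look(x,y,zt,pic=None):
    s=snap("wrist");print("tcp",s["st"]["position"].round(1),"yaw",yaw(s["st"]).round(3),"t",s["st"]["clock"])
    if pic:save(s["color"],pic)
    p=s["P"][s["range_z"]>0]
    a=sel(p,x,y,26,26,zt-5,zt+5);b=sel(p,x,y,26,26,zt-47,zt-5)
    print(len(a),len(b),"ztop",np.median(a[:,2]).round(1) if len(a) else 0)
    if len(a)>20:
        r=cv2.minAreaRect(a[:,:2].astype(np.float32));print("rect",np.array(r[0]).round(1),np.array(r[1]).round(1),"ang",round(r[2],1))
    if len(a)+len(b)>30:
        q,m=fit(np.vstack([a,b]),(x,y),12,10);print("fit",q.round(3),round(m,2))
    return s
def yaw(st):
    R=cv2.Rodrigues(np.array(st["eef_rot"],float))[0];return np.arctan2(R[1,1],R[0,1])
E
python3 -c "
from wl import *
s=look(441,11,55,'w2.png');print(s['st']['eef_rot'])"
```

```text
tcp [443.   10.8 154.8] yaw -0.189 t 1.575
512 233 ztop 55.3
rect [441.5  11.6] [19.7 23. ] ang 79.2
fit [ 4.42199e+02  1.09600e+01 -2.28000e-01] 1.57
[2.4188786  2.00073536 0.00346449]
```

{"op": "step_arm", "data": {"plan": [{"dx":0.0,"dy":0.001,"dz":0.12,"rx":0.0,"ry":0.0,"rz":0.0,"grip":0.35},{"dx":0.0,"dy":0.001,"dz":0.22,"rx":0.0,"ry":0.0,"rz":0.0,"grip":0.35},{"dx":0.0,"dy":0.001,"dz":0.29,"rx":0.0,"ry":0.0,"rz":0.0,"grip":0.35},{"dx":0.0,"dy":0.001,"dz":0.316,"rx":0.0,"ry":0.0,"rz":0.0,"grip":0.35},{"dx":0.0,"dy":0.001,"dz":0.316,"rx":0.0,"ry":0.0,"rz":0.0,"grip":0.35},{"dx":0.0,"dy":0.001,"dz":0.316,"rx":0.0,"ry":0.0,"rz":0.0,"grip":0.35}], "squeeze": 15}}

```text
clock: 2.38
position: [443.2, 10.8, 28.4]
eef_rot: [2.419, 2.001, 0.003]
contact_force: [-1.3, -0.6, -0.2]
grip_width: 61.4
```

```bash
python3 -c "
from wl import *
s=look(441,11,55,'w3.png')"
```

```text
tcp [443.2  10.8  28.4] yaw -0.188 t 2.375
1539 1062 ztop 55.3
rect [441.8  11.5] [20.7 23.7] ang 79.1
fit [ 4.40221e+02  1.12260e+01 -1.84000e-01] 0.78
```

{"op": "step_arm", "data": {"plan": [{"dx":0.001,"dy":-0.004,"dz":0.002,"rx":0.0,"ry":0.0,"rz":0.0,"grip":0.5},{"dx":0.001,"dy":-0.004,"dz":0.002,"rx":0.0,"ry":0.0,"rz":0.0,"grip":0.65},{"dx":0.001,"dy":-0.004,"dz":0.002,"rx":0.0,"ry":0.0,"rz":0.0,"grip":1.0},{"dx":0.001,"dy":-0.004,"dz":0.002,"rx":0.0,"ry":0.0,"rz":0.0,"grip":1.0},{"dx":0.001,"dy":-0.004,"dz":0.002,"rx":0.0,"ry":0.0,"rz":0.0,"grip":1.0},{"dx":0.001,"dy":-0.004,"dz":0.002,"rx":0.0,"ry":0.0,"rz":0.0,"grip":1.0},{"dx":0.001,"dy":-0.004,"dz":0.002,"rx":0.0,"ry":0.0,"rz":0.0,"grip":1.0}], "squeeze": 15}}

```text
clock: 3.3
position: [440.0, 11.8, 26.3]
eef_rot: [2.421, 2.002, 0.0]
contact_force: [0.1, -1.1, 0.9]
grip_width: 24.2
```

```bash
python3 -c "
from wl import *
s=look(441,11,55)"
```

```text
tcp [440.   11.8  26.3] yaw -0.189 t 3.3
2043 1939 ztop 55.3
rect [439.7  11.9] [21.7 48.3] ang 79.2
fit [ 4.39724e+02  1.14150e+01 -1.88000e-01] 1.94
```

{"op": "step_arm", "data": {"plan": [{"dx":0.0,"dy":0.0,"dz":-0.1,"rx":0.0,"ry":0.0,"rz":0.0,"grip":1.0},{"dx":0.0,"dy":0.0,"dz":-0.24,"rx":0.0,"ry":0.0,"rz":0.0,"grip":1.0},{"dx":0.05,"dy":0.03,"dz":-0.35,"rx":0.0,"ry":0.0,"rz":-0.02,"grip":1.0},{"dx":0.15,"dy":0.1,"dz":-0.35,"rx":0.0,"ry":0.0,"rz":-0.05,"grip":1.0},{"dx":0.27,"dy":0.18,"dz":-0.35,"rx":0.0,"ry":0.0,"rz":-0.087,"grip":1.0},{"dx":0.39,"dy":0.26,"dz":-0.35,"rx":0.0,"ry":0.0,"rz":-0.087,"grip":1.0},{"dx":0.48,"dy":0.32,"dz":-0.35,"rx":0.0,"ry":0.0,"rz":-0.087,"grip":1.0},{"dx":0.518,"dy":0.337,"dz":-0.35,"rx":0.0,"ry":0.0,"rz":-0.087,"grip":1.0},{"dx":0.518,"dy":0.337,"dz":-0.35,"rx":0.0,"ry":0.0,"rz":-0.087,"grip":1.0},{"dx":0.518,"dy":0.337,"dz":-0.35,"rx":0.0,"ry":0.0,"rz":-0.087,"grip":1.0},{"dx":0.518,"dy":0.337,"dz":-0.35,"rx":0.0,"ry":0.0,"rz":-0.087,"grip":1.0}]}}

```text
clock: 4.72
position: [610.4, 188.9, 166.4]
eef_rot: [-2.127, -2.312, 0.001]
contact_force: [0.4, -0.7, -1.1]
grip_width: 23.7
```

Run:
```python
from wl import *
s=snap("wrist");save(s["color"],"w4.png");np.savez("w4.npz",P=s["P"],c=s["color"],z=s["range_z"])
print(s["st"]["position"].round(1),yaw(s["st"]).round(3),s["st"]["grip_width"],s["st"]["contact_force"].round(2))
P=s["P"];c=cv2.cvtColor(s["color"],cv2.COLOR_RGB2HSV)
blue=(c[...,0]>100)&(c[...,0]<130)&(c[...,1]>150)&(c[...,2]>60)&(s["range_z"]>0)
k=P[blue];k=k[(abs(k[:,0]-611)<50)&(abs(k[:,1]-260)<90)&(k[:,2]>17)&(k[:,2]<25)]
r=cv2.minAreaRect(k[:,:2].astype(np.float32));print(len(k),np.median(k[:,2]),r)
# pockets: floor points (z<13) inside rack
f=P.reshape(-1,3);f=f[(abs(f[:,0]-611)<17)&(abs(f[:,1]-260)<70)]
print(np.histogram(f[:,2],np.arange(-4,70,4)))
f=P[(s["range_z"]>0)]
a=sel(f,614.7,215,24,24,50,70);print("stored top",len(a));
if len(a)>20:print(cv2.minAreaRect(a[:,:2].astype(np.float32)),np.median(a[:,2]))
```

```text
[610.4 188.9 166.4] 0.084 23.67513983304597 [ 0.38 -0.72 -1.09]
4077 20.211267232613523 ((612.015869140625, 261.74017333984375), (48.554283142089844, 138.645263671875), 3.973057270050049)
(array([   0,    0,  326, 1259,   60, 1015, 1264,   20,   13,   10,   22,
         15,   10,   24,   20,   10,  444,   81]), array([-4,  0,  4,  8, 12, 16, 20, 24, 28, 32, 36, 40, 44, 48, 52, 56, 60,
       64, 68]))
stored top 569
((615.027587890625, 217.20074462890625), (23.59459114074707, 19.960256576538086), 4.337802886962891) 63.257126898377365
```

View pics/w4.png

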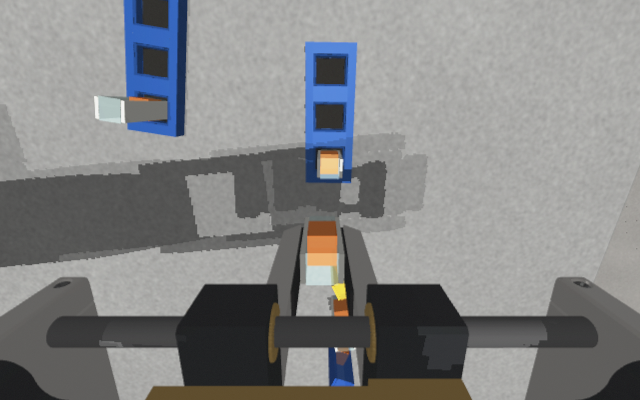

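The short rack is at the right: stored short at (330,163), free pockets at (330,116) and (330,68). I'll move over the middle pocket and stop above its mouth.

{"op": "step_arm", "data": {"plan": [{"dx":0.09,"dy":0.01,"dz":0.0,"rx":0.0,"ry":0.0,"rz":0.005,"grip":1.0},{"dx":0.16,"dy":0.018,"dz":0.0,"rx":0.0,"ry":0.0,"rz":0.005,"grip":1.0},{"dx":0.181,"dy":0.019,"dz":0.05,"rx":0.0,"ry":0.0,"rz":0.005,"grip":1.0},{"dx":0.181,"dy":0.019,"dz":0.15,"rx":0.0,"ry":0.0,"rz":0.005,"grip":1.0},{"dx":0.181,"dy":0.019,"dz":0.23,"rx":0.0,"ry":0.0,"rz":0.005,"grip":1.0},{"dx":0.181,"dy":0.019,"dz":0.27,"rx":0.0,"ry":0.0,"rz":0.005,"grip":1.0},{"dx":0.181,"dy":0.019,"dz":0.27,"rx":0.0,"ry":0.0,"rz":0.005,"grip":1.0},{"dx":0.181,"dy":0.019,"dz":0.27,"rx":0.0,"ry":0.0,"rz":0.005,"grip":1.0}]}}

```text
clock: 5.78
position: [613.8, 262.8, 59.7]
eef_rot: [2.143, 2.295, 0.003]
contact_force: [-0.1, 0.4, -1.3]
grip_width: 23.8
```

Run:
```python
from wl import *
s=snap("wrist");save(s["color"],"w5.png")
print(s["st"]["position"].round(1),yaw(s["st"]).round(3),s["st"]["grip_width"],s["st"]["contact_force"].round(2))
P=s["P"];c=cv2.cvtColor(s["color"],cv2.COLOR_RGB2HSV)
blue=(c[...,0]>100)&(c[...,0]<130)&(c[...,1]>150)&(c[...,2]>60)&(s["range_z"]>0)
k=P[blue];k=k[(abs(k[:,0]-611)<50)&(abs(k[:,1]-260)<90)&(k[:,2]>17)&(k[:,2]<25)]
r=cv2.minAreaRect(k[:,:2].astype(np.float32));print(len(k),np.median(k[:,2]),r)
f=P[(s["range_z"]>0)]
t=s["st"]["position"];a=sel(f,t[0],t[1],10,14,t[2]+20,t[2]+40);print("held top",len(a),a.mean(0) if len(a) else 0,cv2.minAreaRect(a[:,:2].astype(np.float32)))
for n in("side",):
    s=snap(n);save(cv2.resize(s["color"][190:330,140:330],None,fx=4,fy=4,interpolation=2),"s5.png")
```

```text
[613.8 262.8  59.7] 0.069 23.837803934336055 [-0.15  0.4  -1.29]
4455 20.201790487311804 ((612.260986328125, 261.97479248046875), (49.17776870727539, 139.8647003173828), 4.217221736907959)
held top 1450 [613.71755605 264.52905605  87.71239655] ((613.7718505859375, 262.46026611328125), (19.959701538085938, 21.604171752929688), 0.15831370651721954)
```

View pics/s5.png

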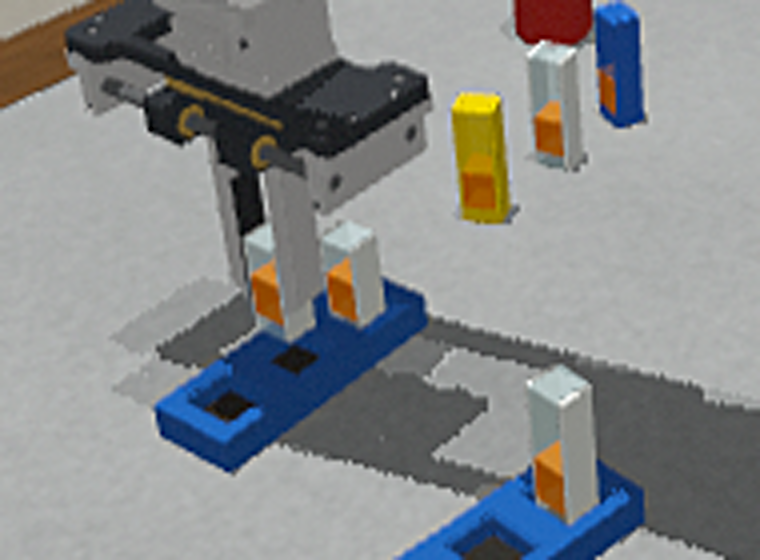

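The short hangs upright over the middle pocket, about 1.6 mm off in x and 0.8 mm in y. I'll correct that and lower it.

{"op": "step_arm", "data": {"plan": [{"dx":-0.002,"dy":-0.004,"dz":0.0,"rx":0.0,"ry":0.0,"rz":0.0,"grip":1.0},{"dx":-0.002,"dy":-0.004,"dz":0.015,"rx":0.0,"ry":0.0,"rz":0.0,"grip":1.0},{"dx":-0.002,"dy":-0.004,"dz":0.03,"rx":0.0,"ry":0.0,"rz":0.0,"grip":1.0},{"dx":-0.002,"dy":-0.004,"dz":0.045,"rx":0.0,"ry":0.0,"rz":0.0,"grip":1.0},{"dx":-0.002,"dy":-0.004,"dz":0.058,"rx":0.0,"ry":0.0,"rz":0.0,"grip":1.0},{"dx":-0.002,"dy":-0.004,"dz":0.062,"rx":0.0,"ry":0.0,"rz":0.0,"grip":1.0},{"dx":-0.002,"dy":-0.004,"dz":0.062,"rx":0.0,"ry":0.0,"rz":0.0,"grip":1.0}]}}

```text
clock: 6.75
position: [610.8, 261.9, 34.2]
eef_rot: [-2.143, -2.297, 0.001]
contact_force: [-2.4, -1.0, 4.4]
grip_width: 23.7
```

{"op": "step_arm", "data": {"plan": [{"dx":0.0,"dy":0.002,"dz":0.0,"rx":0.0,"ry":0.0,"rz":0.0,"grip":0.7},{"dx":0.0,"dy":0.002,"dz":0.0,"rx":0.0,"ry":0.0,"rz":0.0,"grip":0.4},{"dx":0.0,"dy":0.002,"dz":0.0,"rx":0.0,"ry":0.0,"rz":0.0,"grip":0.2},{"dx":0.0,"dy":0.002,"dz":0.0,"rx":0.0,"ry":0.0,"rz":0.0,"grip":0.2},{"dx":0.0,"dy":0.002,"dz":-0.05,"rx":0.0,"ry":0.0,"rz":0.0,"grip":0.2},{"dx":0.0,"dy":0.002,"dz":-0.15,"rx":0.0,"ry":0.0,"rz":0.0,"grip":0.2},{"dx":0.0,"dy":0.002,"dz":-0.28,"rx":0.0,"ry":0.0,"rz":0.0,"grip":0.0},{"dx":0.0,"dy":0.002,"dz":-0.35,"rx":0.0,"ry":0.0,"rz":0.0,"grip":0.0},{"dx":0.0,"dy":0.002,"dz":-0.35,"rx":0.0,"ry":0.0,"rz":0.0,"grip":0.0},{"dx":0.0,"dy":0.002,"dz":-0.35,"rx":0.0,"ry":0.0,"rz":0.0,"grip":0.0}]}}

```text
clock: 8.0
position: [611.1, 261.8, 172.6]
eef_rot: [-2.143, -2.296, 0.002]
contact_force: [0.1, 0.1, 0.5]
grip_width: 94.1
```

Run:
```python
from wl import *
s=look(612,262,63)
c=s["P"];b=np.load("w4.npz")
P=s["P"];hs=cv2.cvtColor(s["color"],cv2.COLOR_RGB2HSV)
blue=(hs[...,0]>100)&(hs[...,0]<130)&(hs[...,1]>150)&(hs[...,2]>60)&(s["range_z"]>0)
k=P[blue];k=k[(abs(k[:,0]-611)<50)&(abs(k[:,1]-260)<90)&(k[:,2]>17)&(k[:,2]<25)]
print(cv2.minAreaRect(k[:,:2].astype(np.float32)))
a=sel(P[s["range_z"]>0],615,217,20,20,58,68);print("stored",len(a),cv2.minAreaRect(a[:,:2].astype(np.float32)) if len(a)>5 else 0)
```

```text
tcp [611.1 261.8 172.6] yaw 0.069 t 8.0
471 1401 ztop 63.3
rect [610.5 262.1] [22.8 19.6] ang 3.9
fit [ 6.11948e+02  2.64486e+02 -9.00000e-03] 6.57
((611.627685546875, 262.2137451171875), (48.39238739013672, 138.98448181152344), 3.9747254848480225)
stored 441 ((614.7250366210938, 217.61131286621094), (23.797311782836914, 19.898591995239258), 3.9193315505981445)
```

Short seated (top 63.3 mm, same as the stored one), about 1 mm off the row centre line. Now to the long.

{"op": "step_arm", "data": {"plan": [{"dx":-0.12,"dy":0.01,"dz":0.0,"rx":0.0,"ry":0.0,"rz":-0.03,"grip":0.0},{"dx":-0.26,"dy":0.025,"dz":0.0,"rx":0.0,"ry":0.0,"rz":-0.054,"grip":0.0},{"dx":-0.4,"dy":0.04,"dz":0.0,"rx":0.0,"ry":0.0,"rz":-0.054,"grip":0.0},{"dx":-0.52,"dy":0.05,"dz":0.0,"rx":0.0,"ry":0.0,"rz":-0.054,"grip":0.0},{"dx":-0.58,"dy":0.053,"dz":0.0,"rx":0.0,"ry":0.0,"rz":-0.054,"grip":0.0},{"dx":-0.59,"dy":0.053,"dz":0.0,"rx":0.0,"ry":0.0,"rz":-0.054,"grip":0.0},{"dx":-0.59,"dy":0.053,"dz":0.0,"rx":0.0,"ry":0.0,"rz":-0.054,"grip":0.0},{"dx":-0.59,"dy":0.053,"dz":0.0,"rx":0.0,"ry":0.0,"rz":-0.054,"grip":0.0}]}}

```text
clock: 9.05
position: [649.0, 29.9, 173.3]
eef_rot: [-1.938, -2.472, -0.0]
contact_force: [0.3, -0.1, 0.4]
grip_width: 94.2
```

Run:
```python
from wl import *
s=look(648,28,75)
save(cv2.resize(s["color"][80:400,160:560],None,fx=2,fy=1.875,interpolation=2),"w6.png")
```

```text
tcp [649.   29.9 173.3] yaw 0.241 t 9.05
523 247 ztop 75.2
rect [648.1  28.8] [23.9 19.8] ang 13.8
fit [6.48797e+02 2.83460e+01 2.22000e-01] 1.4
```

View pics/w6.png

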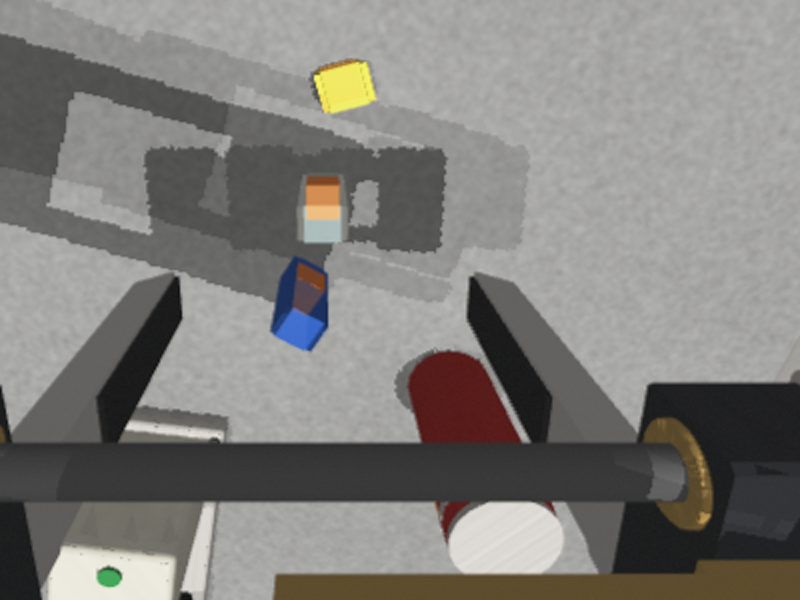

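The clear long is at (323,210), between yellow (345,85) and blue (300,300). Its top is at 75 mm and the jaws are aligned along its frosted-face axis. I'll descend and grip at about 60 mm, above the amber band.

{"op": "step_arm", "data": {"plan": [{"dx":-0.002,"dy":-0.003,"dz":0.11,"rx":0.0,"ry":0.0,"rz":0.0,"grip":0.3},{"dx":-0.002,"dy":-0.003,"dz":0.21,"rx":0.0,"ry":0.0,"rz":0.0,"grip":0.35},{"dx":-0.002,"dy":-0.003,"dz":0.28,"rx":0.0,"ry":0.0,"rz":0.0,"grip":0.35},{"dx":-0.002,"dy":-0.003,"dz":0.31,"rx":0.0,"ry":0.0,"rz":0.0,"grip":0.35},{"dx":-0.002,"dy":-0.003,"dz":0.31,"rx":0.0,"ry":0.0,"rz":0.0,"grip":0.35},{"dx":-0.002,"dy":-0.003,"dz":0.31,"rx":0.0,"ry":0.0,"rz":0.0,"grip":0.35}], "squeeze": 20}}

```text
clock: 9.85
position: [649.7, 27.2, 51.2]
eef_rot: [1.939, 2.469, 0.003]
contact_force: [-0.3, 0.5, 0.0]
grip_width: 61.1
```

```bash
python3 -c "
from wl import *
s=look(648,28,75)"
```

```text
tcp [649.7  27.2  51.2] yaw 0.239 t 9.85
1497 1014 ztop 75.2
rect [648.2  28.6] [23.9 20.6] ang 14.5
fit [6.49182e+02 2.82900e+01 2.24000e-01] 0.77
```

{"op": "step_arm", "data": {"plan": [{"dx":0.003,"dy":-0.003,"dz":0.004,"rx":0.0,"ry":0.0,"rz":-0.001,"grip":0.35},{"dx":0.003,"dy":-0.003,"dz":0.004,"rx":0.0,"ry":0.0,"rz":-0.001,"grip":0.5},{"dx":0.003,"dy":-0.003,"dz":0.004,"rx":0.0,"ry":0.0,"rz":-0.001,"grip":0.65},{"dx":0.003,"dy":-0.003,"dz":0.004,"rx":0.0,"ry":0.0,"rz":-0.001,"grip":1.0},{"dx":0.003,"dy":-0.003,"dz":0.004,"rx":0.0,"ry":0.0,"rz":-0.001,"grip":1.0},{"dx":0.003,"dy":-0.003,"dz":0.004,"rx":0.0,"ry":0.0,"rz":-0.001,"grip":1.0},{"dx":0.003,"dy":-0.003,"dz":0.004,"rx":0.0,"ry":0.0,"rz":-0.001,"grip":1.0}], "squeeze": 20}}

```text
clock: 10.78
position: [647.0, 27.8, 47.9]
eef_rot: [1.937, 2.473, 0.0]
contact_force: [1.3, 0.1, -0.3]
grip_width: 23.6
```

```bash
python3 -c "
from wl import *
s=look(648,28,75)"
```

```text
tcp [647.   27.8  47.9] yaw 0.242 t 10.775
2006 1837 ztop 75.2
rect [647.4  28.3] [47.5 21.3] ang 14.1
fit [6.47215e+02 2.78770e+01 2.41000e-01] 1.8
```

{"op": "step_arm", "data": {"plan": [{"dx":0.0,"dy":0.0,"dz":-0.08,"rx":0.0,"ry":0.0,"rz":0.0,"grip":1.0},{"dx":0.0,"dy":0.0,"dz":-0.2,"rx":0.0,"ry":0.0,"rz":0.0,"grip":1.0},{"dx":0.0,"dy":0.0,"dz":-0.32,"rx":0.0,"ry":0.0,"rz":0.0,"grip":1.0},{"dx":-0.03,"dy":-0.013,"dz":-0.37,"rx":0.0,"ry":0.0,"rz":0.01,"grip":1.0},{"dx":-0.11,"dy":-0.048,"dz":-0.37,"rx":0.0,"ry":0.0,"rz":0.02,"grip":1.0},{"dx":-0.22,"dy":-0.096,"dz":-0.37,"rx":0.0,"ry":0.0,"rz":0.03,"grip":1.0},{"dx":-0.33,"dy":-0.144,"dz":-0.37,"rx":0.0,"ry":0.0,"rz":0.04,"grip":1.0},{"dx":-0.44,"dy":-0.192,"dz":-0.37,"rx":0.0,"ry":0.0,"rz":0.047,"grip":1.0},{"dx":-0.55,"dy":-0.24,"dz":-0.37,"rx":0.0,"ry":0.0,"rz":0.047,"grip":1.0},{"dx":-0.63,"dy":-0.276,"dz":-0.37,"rx":0.0,"ry":0.0,"rz":0.047,"grip":1.0},{"dx":-0.67,"dy":-0.293,"dz":-0.37,"rx":0.0,"ry":0.0,"rz":0.047,"grip":1.0},{"dx":-0.67,"dy":-0.293,"dz":-0.37,"rx":0.0,"ry":0.0,"rz":0.047,"grip":1.0},{"dx":-0.67,"dy":-0.293,"dz":-0.37,"rx":0.0,"ry":0.0,"rz":0.047,"grip":1.0}]}}

```text
clock: 12.45
position: [597.3, -259.1, 195.3]
eef_rot: [-2.112, -2.324, -0.001]
contact_force: [-1.0, -0.1, 0.1]
grip_width: 23.7
```

```bash
cat > chk.py <<'E'
from wl import *
import sys
s=snap("wrist");t=s["st"]["position"];print("tcp",t.round(1),yaw(s["st"]).round(3),s["st"]["grip_width"].round(1),s["st"]["contact_force"].round(1))
f=s["P"][s["range_z"]>0]
a=sel(f,590,-191,50,45,110,119);print("sensor top",len(a))
if len(a)>20:print(cv2.minAreaRect(a[:,:2].astype(np.float32)),np.median(a[:,2]))
a=sel(f,t[0],t[1],11,14,t[2]+20,t[2]+32);print("held top",len(a),np.median(a[:,2]) if len(a) else 0)
save(s["color"],sys.argv[1]+"w.png")
for n in("scene","side"):
    c=snap(n);p=c["P"][c["range_z"]>0];zf=t[2]-47.9
    k=sel(p,t[0],t[1],22,22,zf+3,zf+38)
    if len(k)>10:
        q,m=fit(k,t[:2],12,10);print(n,"held",len(k),q.round(3),m.round(1))
    save(c["color"],sys.argv[1]+n+".png")
E
python3 chk.py a
```

```text
Traceback (most recent call last):
  File "chk.py", line 3, in <module>
    s=snap("wrist");t=s["st"]["position"];print("tcp",t.round(1),yaw(s["st"]).round(3),s["st"]["grip_width"].round(1),s["st"]["contact_force"].round(1))
                                                                                       ^^^^^^^^^^^^^^^^^^^^^^^^^^^
AttributeError: 'float' object has no attribute 'round'
```

```bash
sed -i 's/s\["st"\]\["grip_width"\].round(1)/s["st"]["grip_width"]/' chk.py; python3 chk.py a
```

```text
tcp [ 597.5 -258.9  195.6] 0.096 23.993343815376843 [-0.2 -0.5 -2.1]
sensor top 5624
((590.531982421875, -189.15228271484375), (64.20594024658203, 59.383785247802734), 5.570109844207764) 115.2109762587945
held top 1531 222.8321024470661
scene held 90 [ 5.97773e+02 -2.58114e+02  1.17000e-01] 1.0
side held 146 [ 5.96265e+02 -2.60621e+02  7.50000e-02] 1.0
```

View pics/aw.png

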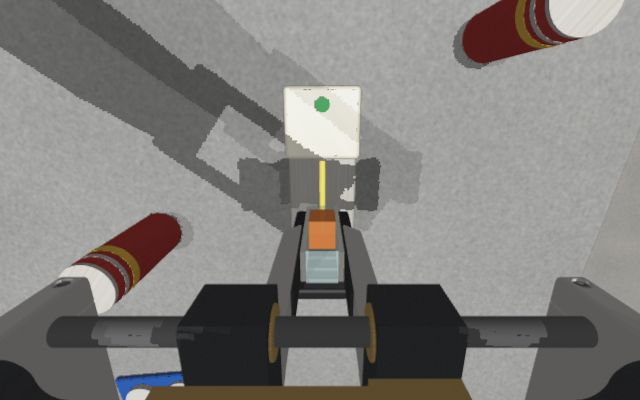

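The yellow ray at (322,185) lines up with the held long at (322,230). The sensor top gives a beam middle of (597.3, -258.9), and the TCP is at (597.5, -258.9). I'll lower straight down.

{"op": "step_arm", "data": {"plan": [{"dx":0.0,"dy":0.0,"dz":0.04,"rx":0.0,"ry":0.0,"rz":0.0,"grip":1.0},{"dx":0.0,"dy":0.0,"dz":0.08,"rx":0.0,"ry":0.0,"rz":0.0,"grip":1.0},{"dx":0.0,"dy":0.0,"dz":0.12,"rx":0.0,"ry":0.0,"rz":0.0,"grip":1.0},{"dx":0.0,"dy":0.0,"dz":0.16,"rx":0.0,"ry":0.0,"rz":0.0,"grip":1.0},{"dx":0.0,"dy":0.0,"dz":0.19,"rx":0.0,"ry":0.0,"rz":0.0,"grip":1.0},{"dx":0.0,"dy":0.0,"dz":0.2,"rx":0.0,"ry":0.0,"rz":0.0,"grip":1.0},{"dx":0.0,"dy":0.0,"dz":0.2,"rx":0.0,"ry":0.0,"rz":0.0,"grip":1.0},{"dx":0.0,"dy":0.0,"dz":0.2,"rx":0.0,"ry":0.0,"rz":0.0,"grip":1.0},{"dx":0.0,"dy":0.0,"dz":0.2,"rx":0.0,"ry":0.0,"rz":0.0,"grip":1.0}]}}

```text
clock: 13.78
position: [597.7, -260.7, 116.7]
eef_rot: [2.113, 2.323, 0.0]
contact_force: [-0.1, -0.6, -1.1]
grip_width: 24.1
```

```bash
python3 chk.py b; python3 -c "
from h import *
a=cv2.imread('pics/bside.png')[130:220,320:410];b=cv2.imread('pics/bscene.png')[170:270,180:290]
cv2.imwrite('pics/b2.png',np.hstack([cv2.resize(a,(400,400),interpolation=2),cv2.resize(b,(400,400),interpolation=2)]))"
```

```text
tcp [ 597.7 -260.7  116.7] 0.094 24.074190626847 [-0.1 -0.6 -1.1]
sensor top 11582
((590.618896484375, -189.28810119628906), (64.42652130126953, 59.90825271606445), 6.2406206130981445) 115.25209632539563
held top 1544 144.0358729129859
scene held 97 [ 599.004 -259.528   -0.783] 1.7
side held 63 [ 5.96507e+02 -2.63068e+02  8.10000e-02] 0.8
```

View pics/b2.png

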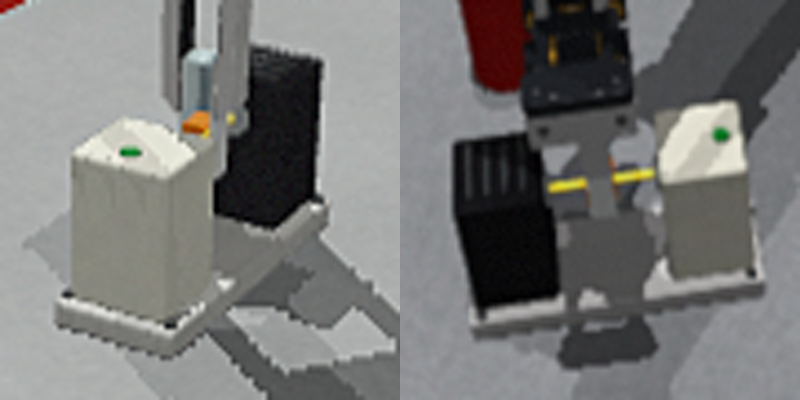

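The ray passes through the amber band in both views. Offsets are about 0.3 mm sideways, 2 mm along the beam and 1 mm in height, all within limits, so I'll hand it in.

Run:
```python
from fit import *
c=snap("side");p=c["P"][c["range_z"]>0]
for n,x,y in(("short",611,262),("stored",615,217)):
    k=sel(p,x,y,20,20,26,58);print(n,fit(k,(x,y),12,10),np.percentile(sel(p,x,y,14,14,26,90)[:,2],97))
st=telemetry.sense();print(st["clock"],abs(st["joint_vel"]).max(),st["grip_width"],st["position"])
print(order.sign_off())
```

```text
short (array([6.09856870e+02, 2.59321367e+02, 7.36575667e-02]), np.float64(0.6283935417788307)) 64.40577540413952
stored (array([6.14430056e+02, 2.14651427e+02, 1.18946332e-01]), np.float64(0.6463860890766124)) 64.34007179865564
13.975 0.001707238382181099 23.828511692814004 [ 597.39868992 -260.4889121   116.14979919]
the job is handed in; nothing more can be done
None
```

I put the short standard in the middle pocket of the short row and let it go. I then handed the job in at about 14 s of the 54 s, with the long one still held in the beam. The sign-off gives no verdict.

- **Short standard:** it is seated and upright. The wrist camera put its top at 63.3 mm, against 63 mm when fully seated. It sits about 1 mm off the row's centre line, and the stored short is where it was.
- **Long standard:** it is gripped by its frosted faces and steady.

| Long standard, amber middle | Measured offset | Limit |
|---|---|---|
| Sideways | under 1 mm | 6 mm |
| Along the beam | about 2 mm | 18 mm |
| Height | about 1 mm | 9 mm |
| Turn from square | about 0.01 rad | 0.14 rad |

- **Checks that failed or disagreed:** the first move command was refused because it left out some values; nothing moved, and I resent it. At the end the scene camera's fit of the held long gave a nonsense angle (-0.78 rad), because the fingers hid most of it. The wrist and side views agreed with each other and with the arm's reading. The side camera reads about 2–3 mm lower in y than the wrist camera throughout.

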